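# Swing out the folded crank of the green bench press and wind it down

### The arm

A 7-joint arm with a two-finger parallel gripper is mounted at the origin on the work surface. World frame = base frame: x ahead of the robot, y to its left, z up, the work surface at z = 0. Lengths are in m, angles in degrees, forces in N, time in s.
With the tool pointing down it reaches from about 0.4 to 0.85 m from the base axis. Payload 10.4 kg.
Tool frame: the origin (TCP) lies midway between the tips of the shut fingers; the grasp point (between the pads) lies manip.hold_point_z behind it (manip.hold_point_z is the distance from the TCP to the grasp point, in m); z points along the fingers, y is the direction in which the jaws open and shut (so a half turn about z gives the same grasp; the last joint's range is limited). The gripper opens to 87 mm and grips with 3 to 60 N. Pads are 19 mm wide; open, the fingers measure 117 mm over their backs; the gripper's body (75 mm by 190 mm) begins 51 mm behind the grasp point.
Start: joints at [-73.774, 19.034, -3.707, 83.658, 1.238, 77.344, -5.071], TCP at [0.188, 0.596, 0.223] pointing down, gripper open.
Joint ranges: [-148.97, 148.97], [-28.65, 121.19], [-84.17, 76.75], [9.2, 138.47], [-72.65, 252.65], [3.7, 117.97], [-149.18, 149.18]. Speed limits (degrees/s): [127.2, 127.2, 159.86, 159.86, 180, 180, 180].

### API

Orientations are given as [roll, pitch, yaw] about the fixed x, y, z axes, in that order (R = Rz(yaw) Ry(pitch) Rx(roll)).
In Python, from bench import manip gives the robot as it stands. Calls block until the motion is done:
- manip.movep(position, orientation): joint-space move of the TCP to a pose.
- manip.move_linear(position, max_speed=0.15, frame=None, threshold=None): straight line of the TCP; frame=None keeps the orientation; max_speed is the mean speed in m/s. With threshold (N) it stops when the force on the tool has changed by that much, and returns True; else False.
- manip.set_joints(angles): joint-space move.
- manip.grip(opening): finger opening in m; the grip force is fixed at half the most; returns when the fingers have stopped.
- manip.pause(seconds).
- manip.inverse_kinematics(position, orientation): joint angles nearest the present ones, or None.
- manip.camera(name): name is "side" or "top"; returns (picture, depth): 420x560x3 uint8, red, green, blue; 420x560 float32, m along the optical axis (not along the pixel's ray), 0 where there is no reading.
- manip.camera_params(name): a dict with "fx", "fy", "cx", "cy" (pixels), "origin" and "rotation" of the camera in the world. Camera axes: x right, y up, looking along -z (the intrinsics and any distortion apply to the point x, -y, -z); pixel columns grow to the right and rows downward; lengths in m; the calibration is good to about 2 mm. A picture is of the moment at which its call begins. camera_params takes no time and is no camera call.
A pose or a line that the arm cannot do raises manip.Unreachable and nothing moves.
- manip.hand_in(): hands the job in, once; it reports no verdict.
Trained networks look in the newest picture that a camera, given by its name, has taken for a name from the list of things; names that differ only in an ending like _2 or _b are one class to them, and where a whole thing is asked for, a point or a joint stands for the part that bears it (a point fixed in the world has none). Each returns a list of dicts, best first, with "p" (0 to 1); they miss things now and then, are a little off and sometimes report something else, mostly with a low value. They report only what shows in the picture. A call takes as long as a camera call. They do not tell look-alikes from the thing itself.
- manip.find_in(camera, target): "point" ([x, y, z] in m, in the coordinates of the camera as it stood for that picture, good to about 4 mm: the middle of the surface that is visible of it).
- manip.trace(camera, target): "mask" (420x560 bool, what is visible of it).
Readings, each from a call of its own:
- manip.get_time_s(): time.
- manip.get_joint_pos(): joint angles.
- manip.get_dq(): joint speeds.
- manip.get_tau(): joint torques, N m.
- manip.get_position(): TCP position.
- manip.get_eef_rot(): TCP orientation.
- manip.get_wrist_force(): force on the tool from outside, world axes, zero at the start.
- manip.get_torque(): the same for the moment, N m.
- manip.get_width(): finger opening in m.
Only numpy, scipy, OpenCV 4.12 (cv2) and the standard library are available. Lean on these libraries where they do the work, as an engineer would, in place of code of your own. Each camera call takes 0.05 s, during which the arm holds its last target.

### The job

Clamp the brass die in the green bench press: first swing its folded crank handle fully up until it snaps upright, and only then use the handle to wind the wheel clockwise (seen from above) until it comes to its stop, a bit more than a third of a turn. Leave the handle standing up and let go of it. Leave the blue press alone.

Things in the scene. Friction and masses are not known exactly. Their poses are not given: they have to be found in the camera images.
- green_press: Green two-column bench press, fixed; base 150 x 180 mm. On top a level green handwheel, 168 mm across, flat face 178 mm above the bench. Origin: on the bench under the wheel's vertical axis; z up. Its yaw varies; its own -x axis points towards the robot within about 40 degrees. At the start the crank's hinge lies on the -x side, 70 mm from the wheel's axis, 216 mm above the bench.
- green_hinge (a point): Middle of the crank handle's hinge pin on the green wheel, between two steel lugs (26 mm wide overall, tops 8 mm above the pin): 70 mm from the wheel's axis, 216 mm above the bench; goes round with the wheel. The pin is level and at right angles to the line to the wheel's axis. The handle, a 9 mm steel stem with a ball knob at its end, lies folded level from here to the wheel's centre.
- green_grip (a point): Centre of the black ball knob (25 mm across) at the end of the green press's handle, 70 mm from the hinge. Folded: on the wheel's axis, 216 mm above the bench, 38 mm above the wheel's face. Upright: 70 mm straight above the hinge. The ball swivels freely on the stem, so a hand pointing straight down can hold it, without turning, through both lifting and winding.
- green_crank (a joint): Green press's handle about its hinge, rad: 0 folded flat inward, 1.571 upright at its stop. A spring snaps it to the nearer end and holds it; about 4 N at the ball lifts it. Folded, its stem lies between two fixed steel prongs (31 mm from the wheel's centre, 22 mm over both, tops 9 mm above the stem's centre line), which lock the wheel.
- green_wheel (a joint): Turn of the green wheel, rad: 0 at the start, grows clockwise seen from above; hard stop at 2.4 (137 degrees), where the ram sits on the die. Stiff (about 3 N at the hinge's radius), stays where left; the handle and hinge travel round with it.
- blue_press: A second press of the same make and size with blue frame and blue wheel, standing left or right of the green one, its handle folded too. Not to be handled. Origin: on the bench under its wheel's axis.
Things that resemble listed ones, but are neither listed nor needed, are in the scene too. Of the things like the green_press, leave any that is pink; of the rest the smaller one is meant.

How it is judged (in metres and radians):
On the way:
1. the green press's handle stands latched upright while its wheel has not yet been turned (value of joint green_crank above 1.4 rad and value of joint green_wheel below 0.3 rad), for 0.2 s.
At the end, for the whole second after the job is handed in: The green press's handle stands upright (within 10 degrees), its wheel has been wound clockwise to within 14 degrees of its stop, and both are at rest (value of joint green_crank above 1.4 rad and value of joint green_wheel above 2.15 rad and velocity of joint green_wheel between -0.05 and 0.05 rad/s and velocity of joint green_crank between -0.1 and 0.1 rad/s); the robot touches nothing.
It fails at once if the green wheel is turned (more than 17 degrees) while its handle is not latched upright (value of joint green_wheel above 0.3 rad and value of joint green_crank below 1.3 rad).
It fails at once if the blue press is handled (robot presses on it with more than 5 N) (contact force between any of the fingers, the arm and blue_press above 5 N).
It also fails if it takes over 43 s, if anything falls off the work surface, if the arm or the gripper's body presses on something with over 40 N, if the wrist force passes 120 N, or if a joint passes its speed limit or range.

## Working session

There is one attempt and no reset: what is moved stays moved. The work goes in short steps, each a Python script; the robot and the scene stay as the last script left them, time stands still between calls to the robot, and variables do not carry over. Pictures are saved under pics/ and viewed, and the job is handed in when it is done.

```bash
ls; mkdir -p pics
python3 - <<'E'
from bench import manip
import cv2,numpy as np
print(manip.get_time_s(), manip.hold_point_z, manip.get_eef_rot())
for c in ("side","top"):
    p,d=manip.camera(c); cv2.imwrite(f"pics/{c}0.png",p[:,:,::-1]); np.savez(f"{c}0.npz",p=p,d=d)
    print(c,manip.camera_params(c))
    for t in ("green_press","green_grip","green_hinge","blue_press"):
        print(t,[(np.round(r["point"],3).tolist(),round(r["p"],2)) for r in manip.find_in(c,t)])
print(manip.get_time_s())
E
```

```text
pics
0.0 0.0187 [-1.79920536e+02  3.71397806e-03  1.62481782e+02]
side {'fx': 396.59133030204896, 'fy': 396.59133030204896, 'cx': 278.4860443445761, 'cy': 207.24179729031113, 'origin': array([ 0.14213447, -0.81685945,  0.63217272]), 'rotation': array([ 60.31100848,  -0.3887754 , -16.99928372])}
green_press [([-0.178, 0.05, -1.188], 0.66), ([0.207, -0.141, -0.885], 0.64), ([-0.09, -0.211, -0.696], 0.61)]
green_grip [([0.198, -0.007, -0.816], 0.65), ([-0.109, -0.045, -0.624], 0.63), ([-0.186, 0.172, -1.131], 0.62)]
green_hinge [([-0.11, -0.049, -0.618], 0.85), ([0.201, -0.01, -0.819], 0.7), ([-0.185, 0.17, -1.135], 0.43)]
blue_press [([0.111, 0.066, -1.139], 0.57)]
top {'fx': 425.8470311463861, 'fy': 425.8470311463861, 'cx': 287.0945651001746, 'cy': 205.05520238583745, 'origin': array([2.65556310e-01, 4.97334966e-04, 9.78179304e-01]), 'rotation': array([ 10.20678307,   0.2793432 , -89.05046955])}
green_press [([0.184, 0.121, -0.833], 0.96), ([-0.25, -0.117, -0.79], 0.93), ([0.257, -0.197, -0.726], 0.62)]
green_grip [([-0.254, -0.12, -0.747], 0.95), ([0.204, 0.138, -0.793], 0.84), ([0.286, -0.202, -0.671], 0.66)]
green_hinge [([-0.252, -0.125, -0.745], 0.98), ([0.204, 0.137, -0.791], 0.69), ([0.284, -0.2, -0.665], 0.59)]
blue_press [([-0.137, 0.137, -0.84], 0.68)]
0.5
```

View pics/side0.png

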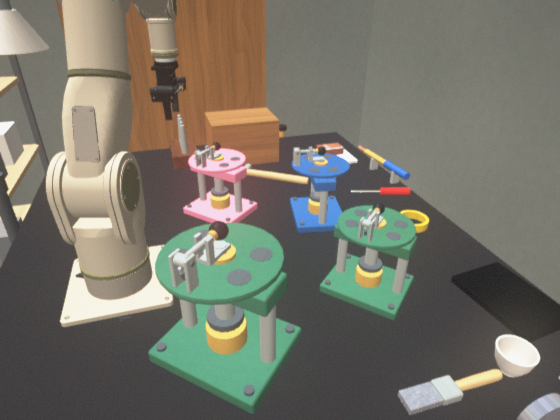

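View pics/top0.png

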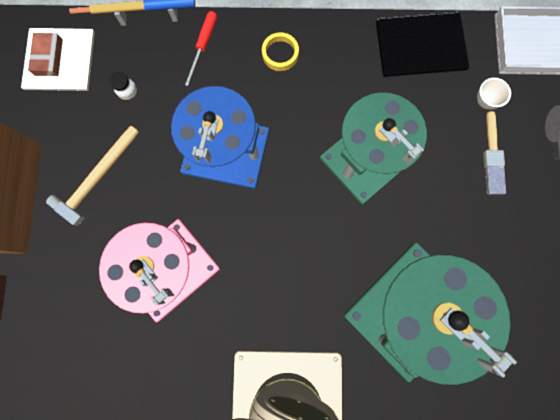

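Candidates in the top picture are the pink press (145,267), excluded by its colour, the large green press (447,318), and the small green press (385,133). The small green one is the target. I'll measure it and check a close crop.

```bash
cat > h.py <<'E'
import numpy as np,cv2
from scipy.spatial.transform import Rotation as R
from bench import manip
def cam(c):
    q=manip.camera_params(c); return q,R.from_euler('xyz',q['rotation'],degrees=True).as_matrix()
def cloud(c,d):
    q,M=cam(c); v,u=np.mgrid[:d.shape[0],:d.shape[1]]
    P=np.stack([(u-q['cx'])/q['fx']*d,-(v-q['cy'])/q['fy']*d,-d],-1)
    return P@M.T+q['origin']
def proj(c,X):
    q,M=cam(c); p=(np.asarray(X)-q['origin'])@M
    return np.stack([q['cx']+q['fx']*p[...,0]/-p[...,2],q['cy']-q['fy']*p[...,1]/-p[...,2]],-1)
E
python3 - <<'E'
from h import *
for c,box in (("top",(310,80,440,210)),("side",(310,190,430,320))):
    z=np.load(f"{c}0.npz");p,d=z['p'],z['d'];W=cloud(c,d)
    x0,y0,x1,y1=box
    cv2.imwrite(f"pics/{c}crop.png",cv2.resize(p[y0:y1,x0:x1,::-1],None,fx=4.5,fy=4.5,interpolation=cv2.INTER_CUBIC))
    m=np.zeros(d.shape,bool);m[y0:y1,x0:x1]=1;m&=d>0
    I=p.astype(int)
    g=m&(abs(W[...,2]-.178)<.008)
    pts=W[g]; (cx,cy),r=cv2.minEnclosingCircle(pts[:,:2].astype(np.float32)); print(c,'wheel',cx,cy,r,np.median(pts[:,2]))
    k=m&(W[...,2]>.2)&(W[...,2]<.24); print('hi pts',k.sum())
    blk=k&(I.max(-1)<60); st=k&(I.min(-1)>90)
    print('ball',W[blk].mean(0),W[blk].max(0),blk.sum()); print('steel',W[st].mean(0),st.sum())
    q=W[k]; a=np.argmax(np.linalg.norm(q[:,:2]-[cx,cy],axis=1)); print('far',q[a])
    for t in ("green_grip","green_hinge"):
        pass
# same for big
q,M=cam("top")
for P in ([0.184,.121,-.833],[-.25,-.117,-.79],[.257,-.197,-.726],[.204,.138,-.793]): print(M@P+q['origin'])
E
```

```text
top wheel 0.5586603879928589 -0.18232464790344238 0.08411531150341034 0.177677387865941
hi pts 519
ball [ 0.55784488 -0.17964068  0.22401074] [ 0.5686601  -0.17060804  0.22909772] 91
steel [ 0.52122843 -0.21289437  0.2189157 ] 388
far [ 0.49239665 -0.22645023  0.21161691]
side wheel 0.5584735870361328 -0.18443681299686432 0.08445155620574951 0.17779380458384314
hi pts 391
ball [ 0.55815751 -0.19630413  0.21932874] [ 0.55815751 -0.19630413  0.21932874] 1
steel [ 0.51893485 -0.22152827  0.21619438] 319
far [ 0.49157745 -0.23015033  0.20771714]
[ 0.53519811 -0.17516375  0.17891559]
[0.2861861  0.25476287 0.18117714]
[ 0.2045293  -0.25389211  0.22751579]
[ 0.54517456 -0.19520756  0.22119699]
```

```bash
python3 -c "
import cv2,numpy as np
a=cv2.imread('pics/topcrop.png');b=cv2.imread('pics/sidecrop.png');a=cv2.resize(a,(395,395));b=cv2.resize(b,(395,427))
o=np.zeros((427,790,3),np.uint8);o[:395,:395]=a;o[:,395:]=b;cv2.imwrite('pics/crops.png',o)"
```

```text
(no output)
```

View pics/crops.png

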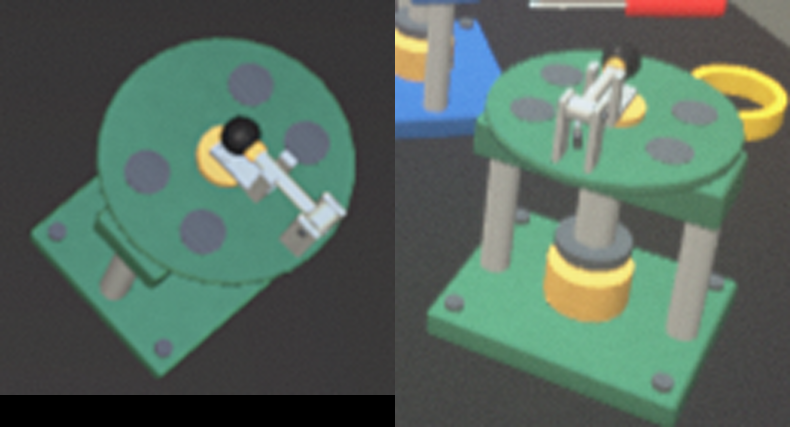

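The crop shows the 168 mm wheel, with the crank folded from the lugs at top pixel (416,150) to the black ball at (389,125). There is no larger wheel here, so this is the right press. Next is the crank direction and a reachability check.

Run:
```python
from h import *
C=np.array([.5586,-.1834])
for c,box in (("top",(310,80,440,210)),("side",(310,190,430,320))):
    z=np.load(f"{c}0.npz");p,d=z['p'],z['d'];W=cloud(c,d)
    x0,y0,x1,y1=box;m=np.zeros(d.shape,bool);m[y0:y1,x0:x1]=1
    r=np.linalg.norm(W[...,:2]-C,axis=-1)
    for lo,hi in((.035,.055),(.06,.085)):
        k=m&(W[...,2]>.212)&(W[...,2]<.23)&(r>lo)&(r<hi); q=W[k].mean(0); print(c,k.sum(),q,np.degrees(np.arctan2(*(q[:2]-C)[::-1]))%360)
    k=m&(W[...,2]>.215)&(r<.014); print('ball top',W[k].mean(0),W[k].max(0),k.sum())
    b=(p[...,2].astype(int)>p[...,0].astype(int)+50)&(abs(W[...,2]-.178)<.02)
    if b.any(): print('blue wheel',cv2.minEnclosingCircle(W[b][:,:2].astype(np.float32)))
a=np.radians(216)
for yaw in (36,-144):
    for th in (216,180,140,100,79):
        h=C+.07*np.array([np.cos(np.radians(th)),np.sin(np.radians(th))])
        print(yaw,th,np.round(manip.inverse_kinematics([*h,.286-manip.hold_point_z],[180,0,yaw]),0))
    print(np.round(manip.inverse_kinematics([*C,.216-manip.hold_point_z],[180,0,yaw]),0))
```

```text
top 64 [ 0.52540332 -0.2106841   0.21931165] 219.41652563579646
top 149 [ 0.50550933 -0.2276546   0.22110504] 219.81345282115674
ball top [ 0.55608172 -0.18145932  0.22324848] [ 0.5686601  -0.17060804  0.22909772] 143
blue wheel ((0.5681994557380676, 0.15358665585517883), 0.0857667475938797)
side 52 [ 0.52997893 -0.21097188  0.21915758] 223.9303401261859
side 121 [ 0.50503089 -0.23371117  0.21936087] 223.2036530436078
ball top [ 0.55671479 -0.18879146  0.22304675] [ 0.56863375 -0.1765815   0.22868616] 75
blue wheel ((0.5425923466682434, 0.0355161689221859), 0.20003819465637207)
36 216 [-41.  19.  75.  94. -18.  82. -18.]
36 180 [-49.   7.  71.  98.  -7.  80. -31.]
36 140 [-43.   6.  58.  97.  -5.  80. -38.]
36 100 [-37.  12.  52.  92. -10.  80. -38.]
36 79 [-34.  16.  51.  89. -13.  81. -37.]
[-32.  23.  59.  94. -20.  75. -24.]
-144 216 [ 62.  14. -49.  89.  11.  82. 137.]
-144 180 [-48.   7.  70.  98.  -7.  80. 149.]
-144 140 [-46.   6.  61.  97.  -5.  80. 142.]
-144 100 [-39.  12.  54.  92. -10.  80. 142.]
-144 79 [-35.  16.  52.  89. -13.  81. 144.]
[ 53.  22. -49.  90.  17.  76. 128.]
```

Measured angle for the crank is 219.6° (top) and 223° (side), and each view is biased towards the face it sees, so I'll use 221°. I'll raise the tool, swing the base joint to avoid an awkward elbow, then re-check IK from there.

```bash
cat >> h.py <<'E'
C=np.array([.5586,-.1834]); A0=221.; YAW=41.; HP=manip.hold_point_z
def ballw(th,r=.07): # wound by th deg, upright
    a=np.radians(A0-th); return np.array([C[0]+r*np.cos(a),C[1]+r*np.sin(a),.286-HP])
def ballc(t):
    a=np.radians(A0);s=.07*(1-np.cos(np.radians(t))); return np.array([C[0]+s*np.cos(a),C[1]+s*np.sin(a),.216+.07*np.sin(np.radians(t))-HP])
E
python3 - <<'E'
from h import *
p=manip.get_position(); manip.move_linear([p[0],p[1],.40],max_speed=.25)
q=np.array(manip.get_joint_pos()); q[0]=18; manip.set_joints(q); print(manip.get_position(),manip.get_eef_rot())
o=[180,0,YAW]
for P in (ballc(0)+[0,0,.08],ballc(0),ballc(45),ballc(90),ballw(45),ballw(90),ballw(138)): print(np.round(P,3),np.round(manip.inverse_kinematics(P,o),0))
manip.grip(.065)
manip.movep(ballc(0)+[0,0,.08],o)
p,d=manip.camera("top");cv2.imwrite("pics/t1.png",p[:,:,::-1]);p,d=manip.camera("side");cv2.imwrite("pics/s1.png",p[:,:,::-1])
print(manip.get_time_s(),manip.get_position(),manip.get_eef_rot())
E
python3 -c "
import cv2,numpy as np
a=cv2.imread('pics/t1.png')[50:220,290:460];b=cv2.imread('pics/s1.png')[130:320,280:470]
cv2.imwrite('pics/c1.png',np.hstack([cv2.resize(a,(395,395)),cv2.resize(b,(395,395))]))"
```

```text
[ 0.5871872  -0.21336386  0.39845002] [-1.79892791e+02 -8.65594106e-03  7.00305629e+01]
[ 0.559 -0.183  0.277] [ 15.  13.  -1.  85.   0.  82. -35.]
[ 0.559 -0.183  0.197] [ 15.  15.  -1.  92.   0.  73. -36.]
[ 0.543 -0.197  0.247] [ 16.  12.  -1.  89.   0.  79. -34.]
[ 0.506 -0.229  0.267] [ 19.   9.   0.  91.  -0.  80. -29.]
[ 0.489 -0.179  0.267] [ 16.   5.  -1.  95.   0.  80. -34.]
[ 0.513 -0.131  0.267] [ 12.   6.  -3.  94.   0.  80. -40.]
[ 0.567 -0.114  0.267] [ 10.  12.  -3.  87.   1.  81. -43.]
5.9 [ 0.55989203 -0.18419679  0.2796701 ] [ 1.79822623e+02 -1.11781791e-01  4.11085308e+01]
```

View pics/c1.png

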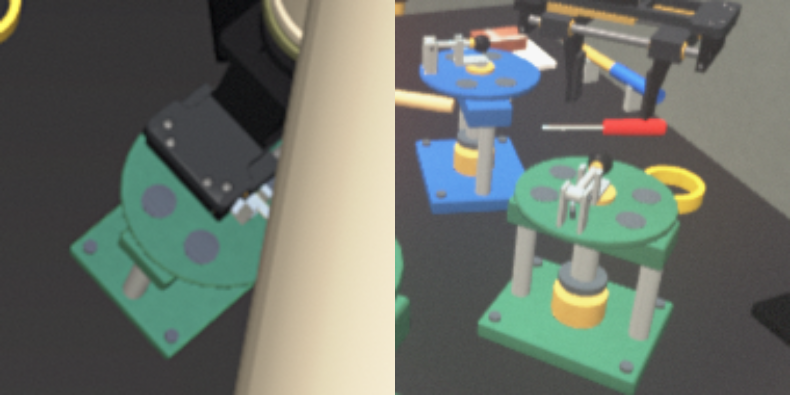

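The open hand is centred above the ball (side crop 600,160), with its jaws across the stem. Now I'll descend and grip.

Run:
```python
from h import *
manip.move_linear(ballc(0),max_speed=.08,frame=None)
print(manip.get_position(),manip.get_wrist_force())
manip.grip(.015)
print(manip.get_width(),manip.get_position(),manip.get_wrist_force(),manip.get_time_s())
p,d=manip.camera("side");cv2.imwrite("pics/s2.png",cv2.resize(p[150:320,290:460,::-1],(500,500)))
```

```text
[ 0.55894804 -0.1834635   0.19795063] [-0.71567121 -0.52334545  0.40325493]
0.02342193617305441 [ 0.55889545 -0.18373573  0.19737308] [ 3.12317328 -0.96962102 -1.23669614] 7.8417
```

View pics/s2.png

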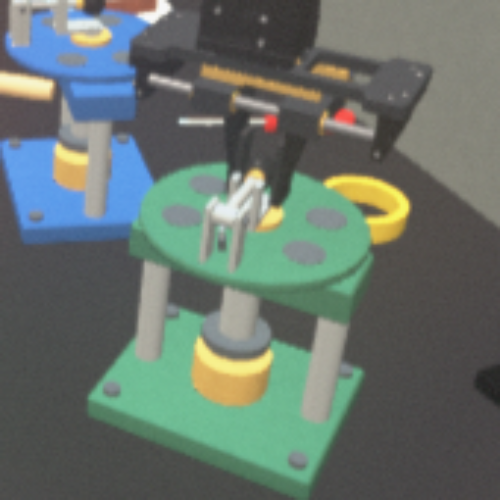

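Width is 23.4 mm against the 25 mm ball and forces are small, so the ball is held. Next I'll lift along the arc.

Run:
```python
from h import *
for t in (12,24,36,48,60,70,80,90):
    manip.move_linear(ballc(t),max_speed=.07)
    f=manip.get_wrist_force(); print(t,np.round(f,1),np.round(manip.get_position()-ballc(t),4),round(manip.get_width(),4))
    if np.linalg.norm(f)>40: break
manip.pause(.4)
print(manip.get_wrist_force(),manip.get_time_s())
p,d=manip.camera("side");cv2.imwrite("pics/s3.png",cv2.resize(p[120:320,270:470,::-1],(500,500)))
```

```text
12 [ 4.5 -2.2 -2.6] [ 0.0002 -0.0002 -0.    ] 0.0234
24 [ 5.4 -2.9 -3. ] [ 0.0003 -0.0001 -0.0003] 0.0231
36 [ 5.7 -3.4 -0.3] [ 0.0005 -0.     -0.0003] 0.0234
48 [ 5.  -3.8  1.6] [ 0.0005 -0.     -0.0002] 0.0236
60 [ 3.8 -3.7  3.5] [ 0.0004  0.0003 -0.0002] 0.0234
70 [ 1.6 -1.   5.8] [-0.      0.0005 -0.0001] 0.0231
80 [-0.6 -1.4  6.3] [-0.0003  0.0006 -0.0001] 0.0232
90 [-2.1 -0.7  7.1] [-0.0002  0.0008 -0.0001] 0.0232
[-2.5930179  -1.05388089  8.90605809] 11.0583
```

View pics/s3.png

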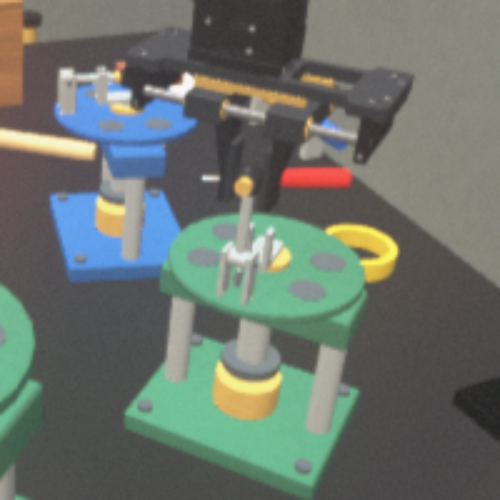

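The stem stands vertical from the lugs at (240,255) to the ball held in the jaws at (245,180). Now I'll wind, watching the forces.

Run:
```python
from h import *
for t in list(range(12,133,12))+[137]:
    manip.move_linear(ballw(t),max_speed=.07,threshold=30)
    f=manip.get_wrist_force(); print(t,np.round(f,1),np.round(manip.get_position()-ballw(t),4),round(manip.get_width(),4))
    if np.linalg.norm(f)>40: break
print(manip.get_time_s())
p,d=manip.camera("side");cv2.imwrite("pics/s4.png",cv2.resize(p[120:320,270:470,::-1],(500,500)))
```

```text
12 [-2.7  1.1  8.6] [-0.0003  0.0013 -0.0001] 0.0229
24 [-2.4  2.6  7.2] [-0.0001  0.0016 -0.0001] 0.0231
36 [-0.6  2.5  6.5] [ 0.0002  0.0018 -0.0001] 0.023
48 [1.8 3.  6.2] [ 0.0006  0.0018 -0.0001] 0.0232
60 [5.4 1.3 5.4] [ 0.0007  0.0012 -0.0001] 0.0233
72 [6.1 0.1 3.5] [ 0.0004  0.0003 -0.    ] 0.023
84 [ 5.3 -0.6  3.7] [ 0.0003  0.     -0.    ] 0.0231
96 [ 5.  -2.8  4.3] [ 0.0004 -0.     -0.    ] 0.0227
108 [ 4.3 -2.3  4.2] [ 0.0004 -0.0001 -0.0001] 0.0232
120 [ 4.  -2.5  4. ] [ 0.0004 -0.0001 -0.0001] 0.0231
132 [ 3.  -3.5  4.4] [ 0.0004 -0.0002 -0.    ] 0.0234
137 [ 0.6 -2.1  6.9] [ 0.0002 -0.0001 -0.0001] 0.0231
15.3
```

View pics/s4.png

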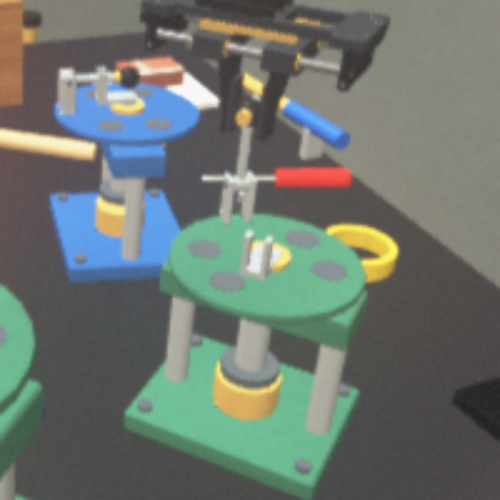

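The handle has travelled round to the far side and is still upright. No stop is clearly felt yet, so I'll feel for it gently, then ease off, release and retreat.

```bash
python3 - <<'E'
from h import *
for t in (139,141,143):
    s=manip.move_linear(ballw(t),max_speed=.02,threshold=10)
    print(t,s,np.round(manip.get_wrist_force(),1),np.round(manip.get_position()-ballw(t),4))
    if s or np.linalg.norm(manip.get_wrist_force()[:2])>14: break
p=manip.get_position(); a=np.degrees(np.arctan2(p[1]-C[1],p[0]-C[0])); print('angle',A0-a)
manip.grip(.055); manip.pause(.2)
p=manip.get_position(); manip.move_linear([p[0],p[1],p[2]+.15],max_speed=.12)
q=np.array(manip.get_joint_pos()); q[0]+=45; manip.set_joints(q); manip.pause(.3)
print(manip.get_time_s(),manip.get_wrist_force(),manip.get_position())
for c in ("side","top"):
    p,d=manip.camera(c); cv2.imwrite(f"pics/{c}5.png",p[:,:,::-1]); np.savez(f"{c}5.npz",p=p,d=d)
    W=cloud(c,d); r=np.linalg.norm(W[...,:2]-C,axis=-1)
    k=(d>0)&(W[...,2]>.27)&(W[...,2]<.31)&(r<.11); q=W[k]
    if len(q): m=q.mean(0); print(c,len(q),m,'r',np.linalg.norm(m[:2]-C),'wound',A0-np.degrees(np.arctan2(m[1]-C[1],m[0]-C[0])),q[:,2].max())
E
python3 -c "
import cv2,numpy as np
a=cv2.imread('pics/top5.png');b=cv2.imread('pics/side5.png')[110:320,270:480]
cv2.imwrite('pics/c5.png',np.hstack([cv2.resize(a,(400,300)),cv2.resize(b,(300,300))]))"
```

```text
139 True [-4.8  0.4  6.7] [-0.0018 -0.0001 -0.0001]
angle 137.57202679379105
19.9167 [0.38338607 0.29248805 0.29612267] [ 0.32039953 -0.48202962  0.41691879]
top 191 [ 0.56185668 -0.11309997  0.29281405] r 0.07037542786357037 wound 133.65235293070762 0.299469222526735
```

View pics/c5.png

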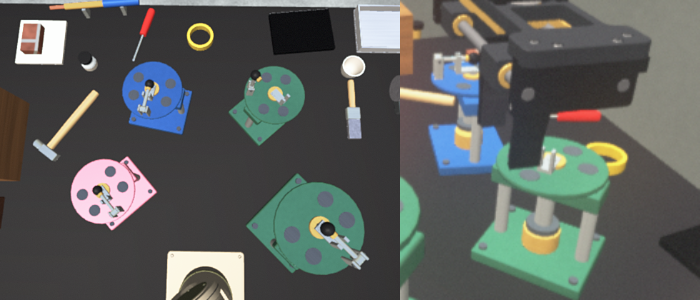

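The stop was felt at 137.6°. The released ball stands 70 mm from the axis with its top at 0.299 m (expected 0.2985). The hand is clear, so I'm handing in.

```bash
python3 -c "
from bench import manip
print(manip.hand_in(), manip.get_time_s())"
```

```text
the job is handed in; nothing more can be done
the job is handed in; nothing more can be done
```

I lifted the small green press's handle until it stood upright, wound the wheel clockwise to its stop, let go of the handle and backed the hand away. The job was handed in at about 20 s of the 43 s allowed. No verdict was reported.

- **Stop:** the winding force jumped with the hand at 137.6°, against the stated stop of 137°. The wrist force read under 10 N after each move, and the blue press was not approached.
- **Handle after release:** the top camera puts the ball 70.4 mm from the wheel's axis with its top at 0.299 m, which matches an upright handle. The same picture gives the wheel at about 134°. That is a few degrees less than felt, because the camera sees the ball from one side, and it is still well within the 14° allowed.
- **Check that failed:** the last side picture could not confirm any of this, because the gripper blocked the view of the handle.

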